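# Load a vial and wind the worm-driven carousel on to its stop

### The job

Set the empty vial upright in the one empty pocket of the filling carousel. Then turn the crank clockwise to wind the carousel on by one place, until its lug presses firmly on the stop screw; feel for it and do not strain the stop. Let go and leave the lug bearing on the stop with the vial still standing in its pocket.

Things in the scene. Friction and masses are not known exactly. Their poses are not given: they have to be found in the camera images.
- stage: The grey fixed base of the carousel, 150 x 150 mm foot. Origin on the table on the carousel's upright axis; its own x axis runs from the crank towards the carousel (away from the robot), y to the left, z up. It is turned up to 0.2 rad.
- carousel (a joint): Angle of the round aluminium carousel (176 mm across, top face 90 mm over the table), anticlockwise from above is positive, in rad. Six pockets 60 degrees apart on a circle of 58 mm radius; five hold filled vials, fixed. It starts within 0.07 rad of 0 and moves only by the worm: 1/18 of the crank's angle. The worm holds it where it is left.
- pocket (a point): Centre of the floor of the empty pocket, a black ring 14 mm high with an inside diameter of 33 mm, 90 mm over the table.
- vial_mid (a point): Centre of the loose empty amber glass vial, 28 mm across and 66 mm high, half-way up (33 mm over its foot). It stands alone on the table in front of the carousel, to the left of the crank.
- crank (a joint): Angle of the crank in rad; 0 with the handle straight up, grows as it turns clockwise seen from the robot. It turns stiffly (about 4 N at the handle) and evenly; it starts within 1.2 rad of straight up and can turn more than four times.
- handle (a point): Middle of the black cylindrical handle of the crank, 15 mm in diameter and 42 mm long, lying level along the stage's x axis and sticking out towards the robot. The sleeve spins freely on its pin, so fingers closed across it (along the stage's y) need not turn with the crank. It runs on a circle of 28 mm radius in the stage's y-z plane, 32 to 88 mm over the table.
- crank_centre (a point): Point on the crank's axis in the plane of the handle's middle, 60 mm over the table: the centre of the circle on which the handle runs.
- lug: Steel lug, 10 x 10 mm in section, sticking out 24 mm from the carousel's rim. The frame lies on the carousel's axis 84 mm over the table, x pointing out along the lug. When it meets the stop, the force along the handle's path rises above the even running force by about 5 to 6 N per 0.35 rad of crank; 16 N above it is about 80 N at the lug. Once let go, the crank eases back a little.
- stop_post: Aluminium post, 34 x 30 mm and 100 mm high, on the table at the far side of the carousel; origin at the centre of its foot. A rubber-tipped set screw 84 mm up sticks out of it against the coming lug, 10 to 30 mm (set by hand, not measured): it meets the lug after 2.5 to 3.5 turns of the crank and gives about 15 N per mm there. More than 80 N at the lug strains it; 25 to 50 N is right.
Mind the look-alikes: they are no part of the job. What is meant by the part that bears vial_mid is not black, and is the larger of those in its own colour. What is shaped like the stop_post but green or turquoise is not meant.

How it is judged:
By the outcome, as a careful person would: the job done as asked, in the order asked, and still so for the second after the job is handed in, with the robot touching nothing.
It also fails if it takes over 72 s, if anything falls off the work surface, if the arm or the gripper's body presses on something with over 40 N, if the wrist force passes 120 N, or if a joint passes its speed limit or range.

### The arm

A 6-joint arm with a two-finger parallel gripper is mounted at the origin on a cart in front of the work surface, level with it; the furniture and walls round the work are solid. World frame = base frame: x ahead of the robot, y to its left, z up, the work surface at z = 0. Lengths are in m, angles in rad, forces in N, time in s.
With the tool pointing down it reaches from about 0.35 to 0.775 m from the base axis. Payload 5.5 kg.
Tool frame: the origin (TCP) lies at the very end of the fingers, on their centre line; the grasp point (between the pads) lies 19 mm behind it (env.tcp_to_grasp is the distance from the TCP to the grasp point, in m); z points along the fingers, y is the line along which they close (so a half turn about z gives the same grasp; the last joint's range is limited). The gripper opens to 85 mm and grips with 20 to 120 N. Pads are 22 mm wide; open, the fingers measure 114 mm over their backs; the gripper's body (76 mm by 85 mm) begins 54 mm behind the grasp point. The pads swing forward as they close: fully open they stand 13 mm farther back than shut.
Start: joints at [-1.338, 0.313, 0.046, 1.304, 0, 1.431], TCP at [0.209, -0.536, 0.231] pointing down, gripper open.
Joint ranges: [-2.76, 2.76], [-0.86, 1.69], [-1.03, 1.26], [-2.2, 2.34], [-1.47, 1.5], [-3.14, 3.14]. Speed limits (rad/s): [2.57, 2.57, 3.14, 3.14, 3.14, 3.14].

### API

Orientations are given as a unit quaternion [x, y, z, w].
In Python, from rig import readout, optics, sign_off, env gives the robot as it stands. The module is installed in compiled form; this text tells all that it offers.
- The arm moves only by the tool carry_out, never from a script. Its argument "motion" is a list of rows, each a list of 7 numbers: the shift along the tool's x, y, z in cm, then the turn, a rotation vector about the tool's x, y, z in degrees, then the closure in counts, from 0 (fully open) to 255 (shut). A call has 1 to 10 rows; each row is the pose to reach, as a shift and turn from the pose commanded when the call began, along the tool's axes at that moment; what a row does not reach only later rows make up. A row lasts 1/10 s, in which the tool goes at most 50 mm and 8.59 degrees, less where a joint would pass 70% of its speed; a pose out of reach is approached as far as the arm can. A call with a gripper value outside its range is refused whole. The fingers move at their own pace and stop on an object; the grip force is fixed at half the most. Time passes only in rows, so rows that repeat a pose let the fingers close. It gives the time, the measured TCP pose, the force, the opening and the grip force at its end, in the units of the state.
- readout.observe(): the state, without advancing time (a new reading comes with each control period).
- optics.grab_frame(name): name is "scene" or "top"; returns the picture (400x640x3 uint8, red, green, blue); there is no depth.
- optics.camera_model(name): a dict with "intrinsics" (3x3 intrinsics, pixels), "position" and "rotation" of the camera in the world. Camera axes: x right, y up, looking along -z (the intrinsics and any distortion apply to the point x, -y, -z); pixel columns grow to the right and rows downward; lengths in m; the calibration is good to about 2 mm. A picture is of the moment at which its call begins. camera_model takes no time and is no camera call.
- sign_off(): hands the job in; it is judged then, once.
The state is a dict: "t": time; "joints": joint angles; "joint_vel": joint speeds; "tau": joint torques, N m; "tool_pos": TCP position; "tool_rot": TCP orientation; "ft_force": force on the tool from outside, world axes, zero at the start; "wrist_torque": the same for the moment, N m; "opening": finger opening in m; "grip_force": force on a finger pad.
Only numpy, scipy, OpenCV 4.12 (cv2) and the standard library are available. Lean on these libraries where they do the work, as an engineer would, in place of code of your own. Each camera call takes 0.05 s, during which the arm holds its last target. There are 200 camera calls.

## Working session

There is one attempt and no reset: what is moved stays moved. The work goes in short steps, Python scripts to look and compute and a tool call to move; the robot and the scene stay as the last step left them, time stands still between calls to the robot, and variables do not carry over. Pictures are saved under pics/ and viewed, at most 10 in all, crops included, and the job is handed in when it is done.

Besides the shell and the picture viewer there is one more tool, called after "Emit:" by a JSON object that holds its "op" and its "data". carry_out: Moves the arm, as the interface text tells. Its arguments: {"type":"object","properties":{"motion":{"type":"array"}},"required":["motion"]}

```bash
mkdir -p pics
python3 - <<'E'
from rig import readout, optics, env
import cv2
for n in("scene","top"):
    m=optics.camera_model(n);print({k:(v.round(4).tolist() if hasattr(v,'round') else v) for k,v in m.items()})
    cv2.imwrite(f"pics/{n}0.png",optics.grab_frame(n)[:,:,::-1])
s=readout.observe();print(s,env.tcp_to_grasp)
E
```

```text
{'intrinsics': [[461.205, 0.0, 314.667], [0.0, 461.205, 198.68], [0.0, 0.0, 1.0]], 'position': [0.3022, 0.8093, 0.733], 'rotation': [-0.0824, 0.3411, 0.9079, -0.2294]}
{'intrinsics': [[422.0946, 0.0, 312.5896], [0.0, 422.0946, 202.9548], [0.0, 0.0, 1.0]], 'position': [0.507, 0.3006, 0.9371], 'rotation': [-0.0296, 0.0145, 0.7147, -0.6986]}
{'t': 0.1, 'joints': array([-1.33759888e+00,  3.13953344e-01,  4.50982224e-02,  1.30356604e+00,
        3.49371387e-06,  1.43119969e+00]), 'joint_vel': array([ 0.00160754, -0.00205543,  0.0021806 ,  0.00056452, -0.00055826,
       -0.00215715]), 'tau': array([ 2.79649605e-03, -4.81724060e+01,  2.99245477e+01,  1.27486687e-02,
       -1.31323741e-04,  6.64520854e-06]), 'tool_pos': array([ 0.20931768, -0.53507784,  0.23048437]), 'tool_rot': array([ 9.82677987e-01,  1.85319493e-01, -3.62625840e-05, -8.11608360e-04]), 'ft_force': array([-0.97136303, -0.49413236, -0.52930422]), 'wrist_torque': array([-0.01141687, -0.03892583,  0.01749457]), 'grip_force': 0.0, 'opening': 0.085308902973963} 0.0187
```

View pics/scene0.png

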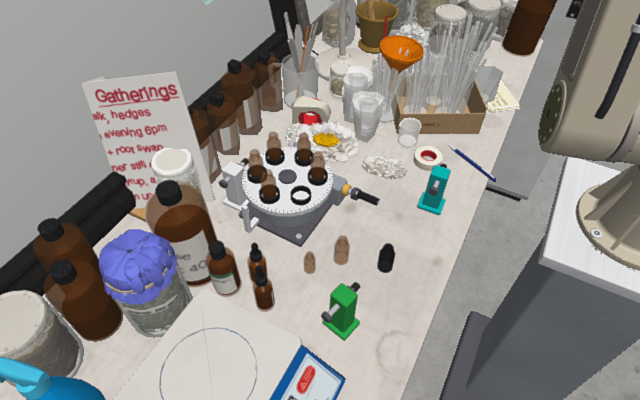

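View pics/top0.png

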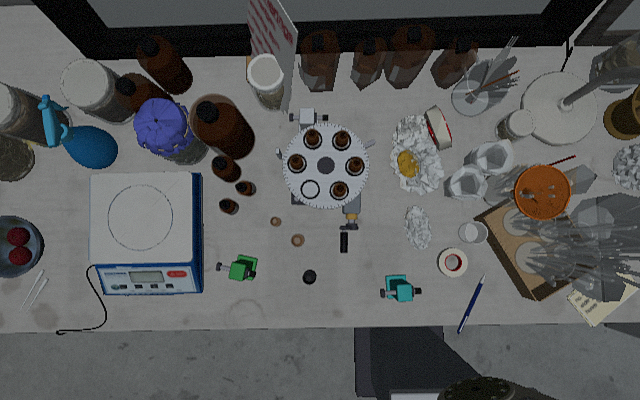

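The scene view shows the carousel at about (288,185), the empty pocket at (301,195), the larger amber vial at (342,250) with a smaller one at (310,262), and the handle at (365,196). In the top view the pocket is at (310,189), the vial at (298,240) and the handle at (344,242). I'll enlarge both.

Run:
```python
import cv2
a=cv2.imread("pics/top0.png")[95:265,260:390];cv2.imwrite("pics/t1.png",cv2.resize(a,None,fx=3.5,fy=3.5,interpolation=cv2.INTER_CUBIC))
a=cv2.imread("pics/scene0.png")[140:280,210:400];cv2.imwrite("pics/s1.png",cv2.resize(a,None,fx=4,fy=4,interpolation=cv2.INTER_CUBIC))
```

```text
(no output)
```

View pics/t1.png

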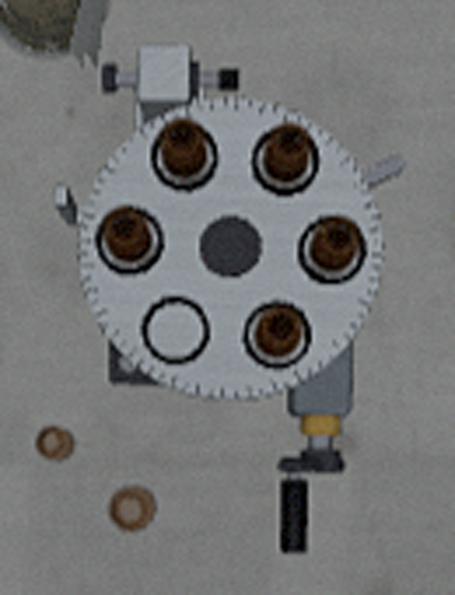

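View pics/s1.png

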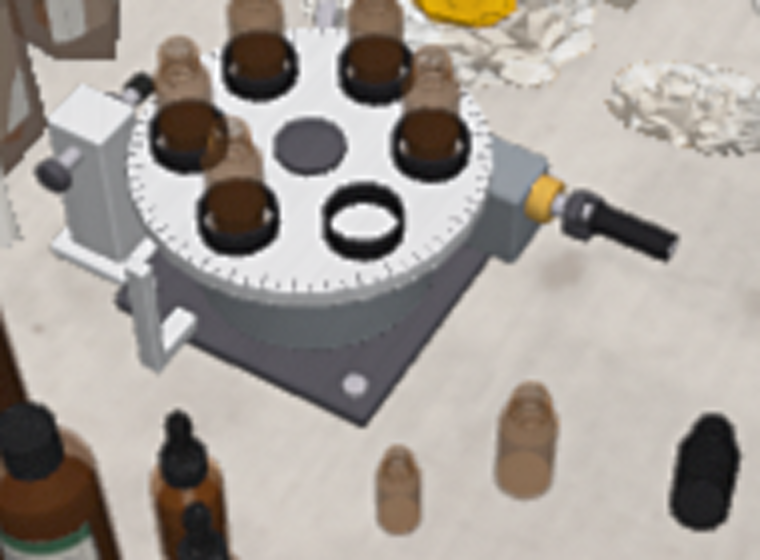

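The top crop shows the empty ring's rim centred at (175,330), the disc centre at (231,247), the vial at (132,509) and the handle from (293,478) to (293,552). In the scene crop the handle runs from (597,213) to (670,245), the vial spans columns 496–556 and rows 383–497, and the ring's rim is at (364,213). Next I turn these into positions.

```bash
cat > h.py <<'E'
import numpy as np
from scipy.spatial.transform import Rotation as R
from scipy.optimize import least_squares
from rig import optics, readout
CM={n:optics.camera_model(n) for n in("scene","top")}
def ray(n,uv):
    m=CM[n];K=m["intrinsics"];d=np.linalg.solve(K,[uv[0],uv[1],1]);
    return np.array(m["position"]),R.from_quat(m["rotation"]).apply([d[0],-d[1],-d[2]])
def atz(n,uv,z):
    p,d=ray(n,uv);return p+d*(z-p[2])/d[2]
def proj(n,P):
    m=CM[n];c=R.from_quat(m["rotation"]).inv().apply(np.atleast_2d(P)-m["position"])
    q=(m["intrinsics"]@np.c_[c[:,0],-c[:,1],-c[:,2]].T).T;return q[:,:2]/q[:,2:]
def tri(a,b):
    A=[];B=[]
    for n,uv in(("top",a),("scene",b)):
        p,d=ray(n,uv);d/=np.linalg.norm(d);M=np.eye(3)-np.outer(d,d);A.append(M);B.append(M@p)
    return np.linalg.lstsq(np.vstack(A),np.hstack(B),rcond=None)[0]
def gap(a,b):
    P=tri(a,b);return P,proj("top",P)[0]-a,proj("scene",P)[0]-b
E
python3 - <<'E'
from h import *
np.set_printoptions(precision=4,suppress=True)
T=lambda x,y:np.array([260+(x+.5)/3.5-.5,95+(y+.5)/3.5-.5]);S=lambda x,y:np.array([210+(x+.5)/4-.5,140+(y+.5)/4-.5])
print("disc top",atz("top",T(230.5,247),.09),"hub scene",atz("scene",S(311,146),.09))
for n,a in dict(pocket=(175,330),).items(): print(n,atz("top",T(*a),.104))
print("pocket scene",atz("scene",S(364,213),.104))
rings=[(184,155),(286,159),(333,248),(278,334),(175,330),(130,240)]
P=np.array([atz("top",T(*r),.104) for r in rings]);print(P[:,:2],P.mean(0))
c=P.mean(0);print(np.linalg.norm(P-c,axis=1),np.degrees(np.arctan2(*(P-c)[:,[1,0]].T)))
print("handle base",gap(T(293.5,478),S(599,213)),"tip",gap(T(293.5,552),S(671,246)))
for z in(.033,.045,.06):print("vial",z,atz("top",T(132,509),z))
print("vial foot scene",atz("scene",S(525,482-6),0),atz("scene",S(526,497),0))
for z in (0.0,.066):
  pass
v=atz("top",T(132,509),.045)
for z in(0,.04,.066):
    th=np.linspace(0,6.28,60);q=proj("scene",np.c_[v[0]+.014*np.cos(th),v[1]+.014*np.sin(th),0*th+z]);q=((q+.5-[210,140])*4-.5);print(z,q.min(0),q.max(0))
    q=proj("top",np.c_[v[0]+.014*np.cos(th),v[1]+.014*np.sin(th),0*th+z]);q=((q+.5-[260,95])*3.5-.5);print(z,q.min(0),q.max(0))
l1=[atz("top",T(*a),.084) for a in((402,167),(368,184))];print("lug",l1)
print("stage corner",atz("scene",S(362,424),0),atz("scene",S(120,300),0), atz("scene",S(362,418),.008))
E
```

```text
disc top [0.636  0.2903 0.09  ] hub scene [0.637  0.2874 0.09  ]
pocket [0.5873 0.3231 0.104 ]
pocket scene [0.587  0.3238 0.104 ]
[[0.6874 0.3158]
 [0.6835 0.2577]
 [0.6318 0.2324]
 [0.5836 0.2649]
 [0.5873 0.3231]
 [0.6393 0.3476]] [0.6355 0.2902 0.104 ]
[0.0578 0.058  0.0579 0.0577 0.0583 0.0574] [  26.1835  -34.0961  -93.6574 -153.941   145.7387   86.1834]
handle base (array([0.5002, 0.2566, 0.0847]), array([0.3876, 0.9341]), array([-1.0747, -0.0884])) tip (array([0.4601, 0.2585, 0.0848]), array([-0.0521, -0.1289]), array([0.1497, 0.009 ]))
vial 0.033 [0.4851 0.3536 0.033 ]
vial 0.045 [0.4854 0.3529 0.045 ]
vial 0.06 [0.4858 0.352  0.06  ]
vial foot scene [0.4851 0.3527 0.    ] [0.4795 0.363  0.    ]
0 [494.726  451.5227] [553.8167 501.0991]
0 [114.0517 485.0012] [158.2369 529.3889]
0.04 [497.9933 402.2764] [559.1976 452.5581]
0.04 [109.4211 485.6213] [155.5748 531.9919]
0.066 [500.2452 368.3558] [562.9063 419.0807]
0.066 [106.1832 486.0549] [153.7132 533.8123]
lug [array([0.6813, 0.1894, 0.084 ]), array([0.6718, 0.2094, 0.084 ])]
stage corner [0.5677 0.3634 0.    ] [0.7143 0.3551 0.    ] [0.5665 0.3652 0.008 ]
```

```bash
cat >> h.py <<'E'
def Rd(yaw): # tool pointing down, tool x at yaw (deg)
    a=np.radians(yaw);return R.from_matrix([[np.cos(a),np.sin(a),0],[np.sin(a),-np.cos(a),0],[0,0,-1]])
def rows(*tg):
    s=readout.observe();R0=R.from_quat(s["tool_rot"])
    for p,yaw in tg:
        d=R0.inv().apply(np.array(p)-s["tool_pos"])*100;r=np.degrees((R0.inv()*Rd(yaw)).as_rotvec())
        print(np.r_[d,r].round(2).tolist())
E
python3 - <<'E'
from h import *
np.set_printoptions(precision=4,suppress=True)
T=lambda x,y:np.array([260+(x+.5)/3.5-.5,95+(y+.5)/3.5-.5])
print("shaft",atz("top",T(321,445),.06),"handle",atz("top",T(293.5,515),.084))
print("stage left corner/edge",atz("top",T(110,383),.01))
print("rods box",[atz("top",p,.0) for p in((535,298),(480,230))])
rows(((.209,-.536,.42),21.4),((.485,.353,.42),55.7),((.485,.353,.15),55.7))
E
```

```text
shaft [0.5211 0.2393 0.06  ] handle [0.4809 0.2578 0.084 ]
stage left corner/edge [0.5639 0.3672 0.01  ]
rods box [array([ 0.348 , -0.1579,  0.    ]), array([ 0.4977, -0.0465,  0.    ])]
[-0.06, 0.04, -18.95, -0.09, -0.01, -0.04]
[58.02, -72.7, -18.82, -0.09, -0.04, -34.34]
[58.02, -72.65, 8.18, -0.09, -0.04, -34.34]
```

Emit:
{"op": "carry_out", "data": {"motion": [[0,0,-5,0,0,0,0],[0,0,-10,0,0,0,0],[0,0,-15,0,0,0,0],[0,0,-19,0,0,0,0],[58,-72.7,-19,0,0,-34.3,0],[58,-72.7,-19,0,0,-34.3,0],[58,-72.7,-19,0,0,-34.3,0],[58,-72.7,-19,0,0,-34.3,0],[58,-72.7,-19,0,0,-34.3,0],[58,-72.7,-19,0,0,-34.3,0]]}}

```text
t: 1.1
tool_pos: [0.2982, -0.247, 0.421]
tool_rot: [0.885, 0.467, 0.0, -0.0]
ft_force: [1.4, 0.7, 0.5]
opening: 0.0851
grip_force: 0.0
```

```bash
python3 -c "
from h import *
s=readout.observe();print(s['t'],s['tool_pos'],s['joints'])
rows(((.485,.353,.42),55.7),((.485,.353,.12),55.7))"
```

```text
1.1 [ 0.29822354 -0.24695991  0.42096313] [-8.99912843e-01 -3.72175119e-02  9.80670077e-02  1.70637732e+00
  2.02408709e-04  1.27098542e+00]
[60.06, -18.47, 0.12, -0.01, -0.02, -0.08]
[60.05, -18.46, 30.12, -0.01, -0.02, -0.08]
```

Emit:
{"op": "carry_out", "data": {"motion": [[60,-18.5,0,0,0,0,0],[60,-18.5,0,0,0,0,0],[60,-18.5,0,0,0,0,0],[60,-18.5,0,0,0,0,0],[60,-18.5,0,0,0,0,0],[60,-18.5,0,0,0,0,0],[60,-18.5,0,0,0,0,0],[60,-18.5,0,0,0,0,0],[60,-18.5,10,0,0,0,0],[60,-18.5,20,0,0,0,0]]}}

```text
t: 2.1
tool_pos: [0.4419, 0.2139, 0.3667]
tool_rot: [0.884, 0.468, 0.002, 0.0]
ft_force: [0.9, -0.4, 0.2]
opening: 0.0855
grip_force: 0.0
```

```bash
python3 -c "
from h import *
s=readout.observe();print(s['t'],s['tool_pos'])
rows(((.485,.353,.15),55.7),((.485,.353,.018),55.7))"
```

```text
2.1 [0.44189187 0.21392904 0.36674934]
[13.85, -4.32, 21.71, 0.15, -0.2, 0.08]
[13.8, -4.35, 34.91, 0.15, -0.2, 0.08]
```

Emit:
{"op": "carry_out", "data": {"motion": [[13.8,-4.3,0,0,0,0,0],[13.8,-4.3,0,0,0,0,0],[13.8,-4.3,0,0,0,0,0],[13.8,-4.3,5,0,0,0,0],[13.8,-4.3,10,0,0,0,0],[13.8,-4.3,15,0,0,0,0],[13.8,-4.3,20,0,0,0,0],[13.8,-4.3,24,0,0,0,0],[13.8,-4.3,24,0,0,0,0],[13.8,-4.3,24,0,0,0,0]]}}

```text
t: 3.1
tool_pos: [0.4826, 0.3488, 0.1261]
tool_rot: [0.884, 0.467, -0.001, 0.0]
ft_force: [-0.5, 0.1, 0.1]
opening: 0.0852
grip_force: 0.0
```

```bash
python3 -c "
from h import *
s=readout.observe();print(s['t'],s['tool_pos'])
rows(((.485,.353,.08),55.7),((.485,.353,.018),55.7))"
```

```text
3.1 [0.48258106 0.34879971 0.12606713]
[0.49, -0.03, 4.61, -0.05, 0.1, -0.04]
[0.5, -0.03, 10.81, -0.05, 0.1, -0.04]
```

Emit:
{"op": "carry_out", "data": {"motion": [[0.5,0,3,0,0,0,0],[0.5,0,6,0,0,0,0],[0.5,0,9,0,0,0,0],[0.5,0,10.8,0,0,0,0],[0.5,0,10.8,0,0,0,0],[0.5,0,10.8,0,0,0,0],[0.5,0,10.8,0,0,0,255],[0.5,0,10.8,0,0,0,255],[0.5,0,10.8,0,0,0,255],[0.5,0,10.8,0,0,0,255]]}}

```text
t: 4.1
tool_pos: [0.4866, 0.3533, 0.0188]
tool_rot: [0.884, 0.467, 0.001, 0.0]
ft_force: [-0.6, 0.8, 1.6]
opening: 0.0283
grip_force: 0.9
```

```bash
python3 -c "
from h import *
s=readout.observe();print(s['t'],s['tool_pos'])
rows(((.485,.353,.16),55.7),((.587,.323,.16),55.7))"
```

```text
4.1 [0.48656558 0.3533092  0.01877435]
[-0.1, -0.1, -14.12, 0.05, -0.07, -0.06]
[3.18, 10.01, -14.11, 0.05, -0.07, -0.06]
```

Emit:
{"op": "carry_out", "data": {"motion": [[0,0,0,0,0,0,255],[0,0,0,0,0,0,255],[0,0,-2,0,0,0,255],[0,0,-6,0,0,0,255],[0,0,-10,0,0,0,255],[0,0,-14,0,0,0,255],[0,0,-14,0,0,0,255],[1.6,5,-14,0,0,0,255],[3.2,10,-14,0,0,0,255],[3.2,10,-14,0,0,0,255]]}}

```text
t: 5.1
tool_pos: [0.5911, 0.3209, 0.1562]
tool_rot: [0.885, 0.465, 0.001, 0.001]
ft_force: [1.1, -0.5, -0.6]
opening: 0.0266
grip_force: 59.3
```

Emit:
{"op": "carry_out", "data": {"motion": [[0,0,0,0,0,0,255],[0,0,0,0,0,0,255]]}}

```text
t: 5.3
tool_pos: [0.5852, 0.323, 0.157]
tool_rot: [0.884, 0.467, -0.001, -0.0]
ft_force: [-0.3, -0.3, -0.1]
opening: 0.0266
grip_force: 59.3
```

```bash
python3 -c "
from h import *
import cv2
s=readout.observe();print(s['t'],s['tool_pos'],s['opening'],s['grip_force'])
a=optics.grab_frame('scene')[120:240,230:380,::-1];b=optics.grab_frame('top')[140:230,265:365,::-1]
f=lambda x,k:cv2.resize(x,None,fx=k,fy=k,interpolation=cv2.INTER_CUBIC)
A=f(a,3);B=f(b,3.5);C=np.zeros((max(len(A),len(B)),A.shape[1]+B.shape[1],3),np.uint8);C[:len(A),:A.shape[1]]=A;C[:len(B),A.shape[1]:]=B
cv2.imwrite('pics/c2.png',C);rows(((.587,.323,.16),55.7))"
```

```text
5.3 [0.58520422 0.32302086 0.15697408] 0.026605514491634164 59.26624190175062
[0.07, 0.2, -0.22, -0.05, 0.06, 0.02]
```

View pics/c2.png

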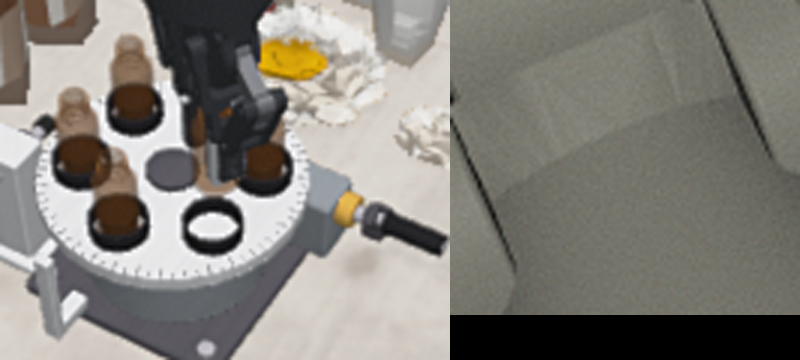

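The scene crop shows the vial hanging over the pocket with its foot near (217,190). The top view is blocked by the arm. I'll lower it to just above the ring and check.

Emit:
{"op": "carry_out", "data": {"motion": [[0.1,0.2,1,0,0,0,255],[0.1,0.2,2,0,0,0,255],[0.1,0.2,2.7,0,0,0,255],[0.1,0.2,2.7,0,0,0,255],[0.1,0.2,2.7,0,0,0,255],[0.1,0.2,2.7,0,0,0,255]]}}

```text
t: 6.0
tool_pos: [0.5888, 0.3229, 0.1313]
tool_rot: [0.884, 0.467, 0.0, 0.0]
ft_force: [-0.3, -0.6, -1.7]
opening: 0.0262
grip_force: 59.3
```

```bash
python3 -c "
from h import *
import cv2
s=readout.observe();print(s['t'],s['tool_pos'])
a=optics.grab_frame('scene')[150:220,260:350,::-1]
cv2.imwrite('pics/c3.png',cv2.resize(a,None,fx=8,fy=8,interpolation=cv2.INTER_CUBIC));rows(((.5872,.3232,.127),55.7))
th=np.linspace(0,6.28,60)
for c,z,r in(((.5872,.3232),.108,.014),((.5872,.3232),.104,.0165),(s['tool_pos'][:2],s['tool_pos'][2]-.0188,.014)):
    q=(proj('scene',np.c_[c[0]+r*np.cos(th),c[1]+r*np.sin(th),0*th+z])+.5-[260,150])*8-.5;print(q.min(0),q.max(0))
"
```

```text
6.0 [0.58881233 0.32293963 0.13130045]
[-0.08, -0.16, 0.45, 0.03, -0.04, -0.04]
[267.01073322 287.67902207] [389.8813868  378.90891794]
[256.56798082 291.46650451] [400.86997987 398.90890383]
[260.86340101 271.18031593] [384.13945777 362.3463732 ]
```

View pics/c3.png

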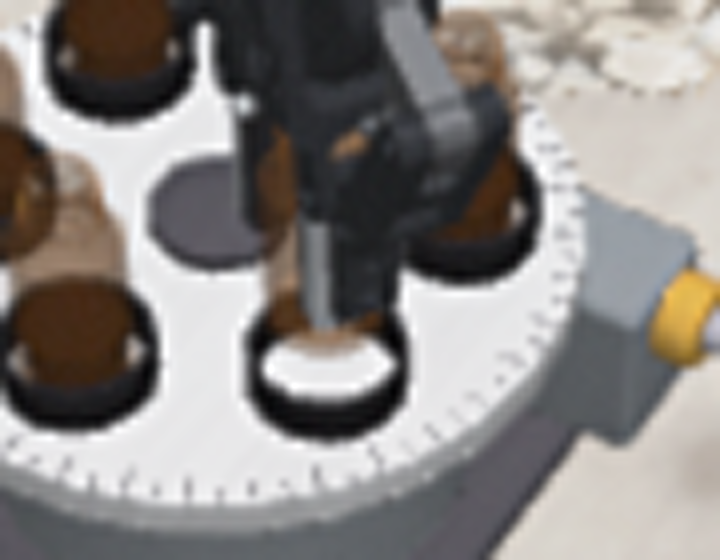

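The vial foot spans columns 265–385 with its bottom near row 352. The ring's inside spans about 256–400. It is laterally centred, and slightly far in depth, so I'll nudge it and settle.

Emit:
{"op": "carry_out", "data": {"motion": [[0.05,-0.15,0,0,0,0,255],[0.05,-0.15,0,0,0,0,255],[0.05,-0.15,0,0,0,0,255],[0.05,-0.15,0,0,0,0,255]]}}

```text
t: 6.45
tool_pos: [0.5877, 0.3241, 0.1311]
tool_rot: [0.884, 0.467, 0.0, 0.0]
ft_force: [-0.3, 1.0, -1.0]
opening: 0.0266
grip_force: 59.3
```

```bash
python3 -c "
from h import *
s=readout.observe();print(s['t'],s['tool_pos'],s['joint_vel'].round(3))
rows(((.5878,.3242,.127),55.7),((.5878,.3242,.109),55.7))"
```

```text
6.45 [0.58770841 0.32410969 0.13113533] [-0.001  0.002 -0.002  0.003  0.001  0.002]
[0.01, 0.0, 0.41, 0.01, -0.0, -0.04]
[0.01, 0.0, 2.21, 0.01, -0.0, -0.04]
```

Emit:
{"op": "carry_out", "data": {"motion": [[0,0,0.5,0,0,0,255],[0,0,0.9,0,0,0,255],[0,0,1.1,0,0,0,255],[0,0,1.3,0,0,0,255],[0,0,1.3,0,0,0,255]]}}

```text
t: 6.95
tool_pos: [0.5874, 0.324, 0.1175]
tool_rot: [0.884, 0.467, -0.0, 0.0]
ft_force: [-0.2, 0.6, -0.4]
opening: 0.0265
grip_force: 59.3
```

Emit:
{"op": "carry_out", "data": {"motion": [[0,0,0.3,0,0,0,255],[0,0,0.6,0,0,0,255],[0,0,0.75,0,0,0,255],[0,0,0.75,0,0,0,255]]}}

```text
t: 7.35
tool_pos: [0.5874, 0.324, 0.1101]
tool_rot: [0.884, 0.467, -0.0, 0.0]
ft_force: [-0.0, 0.6, -0.3]
opening: 0.0263
grip_force: 59.3
```

Emit:
{"op": "carry_out", "data": {"motion": [[0,0,0.1,0,0,0,255],[0,0,0.15,0,0,0,255],[0,0,0.2,0,0,0,255],[0,0,0.2,0,0,0,255]]}}

```text
t: 7.75
tool_pos: [0.5878, 0.3242, 0.1091]
tool_rot: [0.884, 0.467, 0.0, 0.0]
ft_force: [-1.2, -0.2, 2.7]
opening: 0.0262
grip_force: 59.6
```

Contact with the floor. Now I release and lift.

Emit:
{"op": "carry_out", "data": {"motion": [[0,0,0,0,0,0,100],[0,0,0,0,0,0,100],[0,0,0,0,0,0,100],[0,0,0,0,0,0,100],[0,0,-2,0,0,0,100],[0,0,-5,0,0,0,100],[0,0,-9,0,0,0,100],[0,0,-13,0,0,0,100],[0,0,-13,0,0,0,100]]}}

```text
t: 8.65
tool_pos: [0.5903, 0.3252, 0.2456]
tool_rot: [0.884, 0.467, 0.005, 0.001]
ft_force: [0.9, -0.1, 0.6]
opening: 0.0519
grip_force: 0.0
```

```bash
python3 -c "
from h import *
import cv2
s=readout.observe();print(s['t'],s['tool_pos'],s['opening'])
a=optics.grab_frame('scene')[140:240,230:400,::-1]
cv2.imwrite('pics/c4.png',cv2.resize(a,None,fx=4,fy=4,interpolation=cv2.INTER_CUBIC))
rows(((.47,.25,.22),177.6))"
```

```text
8.65 [0.59025732 0.32519713 0.24560585] 0.05187323312176825
[-12.93, -5.65, 2.14, 0.5, 0.05, -121.94]
```

View pics/c4.png

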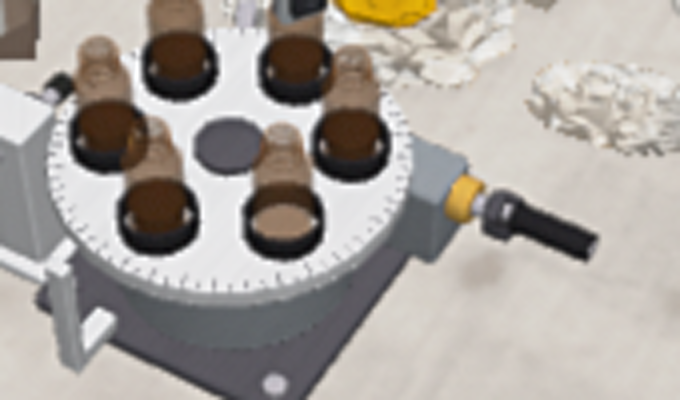

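The empty vial stands upright in its pocket, at about (284,190) in the crop. Next is the crank.

Emit:
{"op": "carry_out", "data": {"motion": [[-3,-1.4,0.5,0,0,-8.5,100],[-6,-2.8,1,0,0,-17,100],[-9,-4.2,1.5,0,0,-25.5,100],[-12.9,-5.6,2,0,0,-34,100],[-12.9,-5.6,2,0,0,-42.5,100],[-12.9,-5.6,2,0,0,-51,100],[-12.9,-5.6,2,0,0,-59.5,100],[-12.9,-5.6,2,0,0,-68,100],[-12.9,-5.6,2,0,0,-76.5,100],[-12.9,-5.6,2,0,0,-85,100]]}}

```text
t: 9.7
tool_pos: [0.4678, 0.2489, 0.217]
tool_rot: [0.334, 0.943, -0.001, -0.001]
ft_force: [-0.5, -0.3, 0.1]
opening: 0.0522
grip_force: 0.0
```

```bash
python3 -c "
from h import *
s=readout.observe();print(s['t'],s['tool_pos'],s['joints'])
rows(((.478,.2578,.13),177.6),((.478,.2578,.065),177.6))"
```

```text
9.7 [0.46781666 0.24885803 0.21696458] [ 3.37371710e-01  2.32521821e-01 -9.74471402e-02  1.24328727e+00
 -7.23800266e-05  1.01792528e+00]
[-0.24, 1.35, 8.69, -0.1, -0.11, -36.59]
[-0.25, 1.37, 15.19, -0.1, -0.11, -36.59]
```

Emit:
{"op": "carry_out", "data": {"motion": [[-0.2,1.3,3,0,0,-8.5,100],[-0.2,1.3,6,0,0,-17,100],[-0.2,1.3,8.7,0,0,-25.5,100],[-0.2,1.3,8.7,0,0,-34,100],[-0.2,1.3,8.7,0,0,-36.6,100],[-0.2,1.3,8.7,0,0,-36.6,100],[-0.2,1.3,8.7,0,0,-36.6,100]]}}

```text
t: 10.4
tool_pos: [0.4779, 0.2578, 0.1307]
tool_rot: [0.025, 1.0, -0.0, -0.001]
ft_force: [-0.1, 0.9, 0.3]
opening: 0.0518
grip_force: 0.0
```

```bash
python3 -c "
from h import *
s=readout.observe();print(s['t'],s['tool_pos'],s['joints'])
rows(((.478,.2578,.065),177.6))"
```

```text
10.4 [0.47787532 0.25775241 0.13068041] [ 3.46816094e-01  3.03981983e-01 -2.19483291e-01  1.04874478e+00
 -8.84558084e-05  3.95962883e-01]
[-0.02, 0.01, 6.57, -0.04, -0.07, -0.42]
```

Emit:
{"op": "carry_out", "data": {"motion": [[0,0,3,0,0,0,100],[0,0,6,0,0,0,100],[0,0,6.6,0,0,0,100],[0,0,6.6,0,0,0,100],[0,0,6.6,0,0,0,255],[0,0,6.6,0,0,0,255],[0,0,6.6,0,0,0,255],[0,0,6.6,0,0,0,255],[0,0,6.6,0,0,0,255],[0,0,6.6,0,0,0,255]]}}

```text
t: 11.4
tool_pos: [0.4795, 0.2581, 0.0665]
tool_rot: [0.024, 1.0, 0.0, 0.001]
ft_force: [2.5, -1.4, 3.5]
opening: 0.0132
grip_force: 58.8
```

```bash
python3 -c "
from h import *
s=readout.observe();print(s['t'],s['tool_pos'],s['tool_rot'],s['opening'],s['grip_force'],s['ft_force'],s['wrist_torque'])"
```

```text
11.4 [0.47947783 0.25812135 0.06645245] [2.39668550e-02 9.99712084e-01 2.04165848e-04 1.13930564e-03] 0.013220930704154572 58.75578001141548 [ 2.45346307 -1.36215001  3.5355968 ] [-0.32344741 -0.395702    0.11964236]
```

```bash
cat >> h.py <<'E'
def crank(th0,ths,r=2.8,off=(0,0)): # rows in tool y,z (cm); off: extra shift of the centre (world y,z cm), ramped in
    P=lambda t:np.array([-r*np.sin(t),-r*np.cos(t)])
    n=len(ths)
    print([[0]+[round(v+0.,2) for v in (P(t)-P(th0)+np.array([off[0],-off[1]])*min(1,(i+1)/5))]+[0,0,0,255] for i,t in enumerate(ths)])
E
python3 -c "
from h import *
crank(-.56,[-.5,-.42,-.34,-.26,-.18,-.1,-.0,-.0])"
```

```text
[[0, np.float64(-0.14), np.float64(-0.08), 0, 0, 0, 255], [0, np.float64(-0.35), np.float64(-0.18), 0, 0, 0, 255], [0, np.float64(-0.55), np.float64(-0.27), 0, 0, 0, 255], [0, np.float64(-0.77), np.float64(-0.33), 0, 0, 0, 255], [0, np.float64(-0.99), np.float64(-0.38), 0, 0, 0, 255], [0, np.float64(-1.21), np.float64(-0.41), 0, 0, 0, 255], [0, np.float64(-1.49), np.float64(-0.43), 0, 0, 0, 255], [0, np.float64(-1.49), np.float64(-0.43), 0, 0, 0, 255]]
```

Emit:
{"op": "carry_out", "data": {"motion": [[0,-0.14,-0.08,0,0,0,255],[0,-0.35,-0.18,0,0,0,255],[0,-0.55,-0.27,0,0,0,255],[0,-0.77,-0.33,0,0,0,255],[0,-0.99,-0.38,0,0,0,255],[0,-1.21,-0.41,0,0,0,255],[0,-1.49,-0.43,0,0,0,255],[0,-1.49,-0.43,0,0,0,255]]}}

```text
t: 12.2
tool_pos: [0.479, 0.2457, 0.0719]
tool_rot: [0.023, 1.0, 0.003, 0.002]
ft_force: [-1.3, 5.4, 11.5]
opening: 0.0132
grip_force: 60.0
```

```bash
sed -i 's/round(v+0.,2)/round(float(v),2)/' h.py; python3 -c "
from h import *
s=readout.observe();print(s['t'],s['tool_pos'],s['tool_rot'],s['opening'],s['ft_force'],s['wrist_torque'])
crank(0,[.15,.3,.45,.6,.75,.9,1.05,1.2,1.3,1.3])"
```

```text
12.2 [0.47902851 0.24568809 0.07192699] [0.02307178 0.99972823 0.00294914 0.00156708] 0.013178626906425621 [-1.27399484  5.41821569 11.47042435] [1.21462499 0.07475354 0.23328186]
[[0, -0.42, 0.03, 0, 0, 0, 255], [0, -0.83, 0.13, 0, 0, 0, 255], [0, -1.22, 0.28, 0, 0, 0, 255], [0, -1.58, 0.49, 0, 0, 0, 255], [0, -1.91, 0.75, 0, 0, 0, 255], [0, -2.19, 1.06, 0, 0, 0, 255], [0, -2.43, 1.41, 0, 0, 0, 255], [0, -2.61, 1.79, 0, 0, 0, 255], [0, -2.7, 2.05, 0, 0, 0, 255], [0, -2.7, 2.05, 0, 0, 0, 255]]
```

Emit:
{"op": "carry_out", "data": {"motion": [[0,-0.42,-0.05,0,0,0,255],[0,-0.83,-0.05,0,0,0,255],[0,-1.22,0.06,0,0,0,255],[0,-1.58,0.25,0,0,0,255],[0,-1.91,0.5,0,0,0,255],[0,-2.19,0.81,0,0,0,255],[0,-2.43,1.16,0,0,0,255],[0,-2.61,1.54,0,0,0,255],[0,-2.7,1.8,0,0,0,255],[0,-2.7,1.8,0,0,0,255]]}}

```text
t: 13.2
tool_pos: [0.4777, 0.2138, 0.0522]
tool_rot: [0.025, 1.0, -0.002, 0.001]
ft_force: [4.0, -9.1, 4.9]
opening: 0.0131
grip_force: 59.3
```

```bash
python3 -c "
from h import *
s=readout.observe();print(s['t'],s['tool_pos'],s['tool_rot'],s['opening'],s['ft_force'],s['wrist_torque'])
crank(1.3,[1.5,1.75,2,2.25,2.5,2.75,3,3.14,3.14])"
```

```text
13.2 [0.4776988  0.21376418 0.05223195] [ 0.02492947  0.99968561 -0.00235628  0.00128391] 0.01308254182540707 [ 4.0263137  -9.07802261  4.88461649] [-1.80548209 -0.80467054  0.05162076]
[[0, -0.1, 0.55, 0, 0, 0, 255], [0, -0.06, 1.25, 0, 0, 0, 255], [0, 0.15, 1.91, 0, 0, 0, 255], [0, 0.52, 2.51, 0, 0, 0, 255], [0, 1.02, 2.99, 0, 0, 0, 255], [0, 1.63, 3.34, 0, 0, 0, 255], [0, 2.3, 3.52, 0, 0, 0, 255], [0, 2.69, 3.55, 0, 0, 0, 255], [0, 2.69, 3.55, 0, 0, 0, 255]]
```

Emit:
{"op": "carry_out", "data": {"motion": [[0,-0.15,0.55,0,0,0,255],[0,-0.18,1.25,0,0,0,255],[0,-0.05,1.91,0,0,0,255],[0,0.27,2.51,0,0,0,255],[0,0.77,2.99,0,0,0,255],[0,1.38,3.34,0,0,0,255],[0,2.05,3.52,0,0,0,255],[0,2.44,3.55,0,0,0,255],[0,2.44,3.55,0,0,0,255]]}}

```text
t: 14.1
tool_pos: [0.4789, 0.2413, 0.0168]
tool_rot: [0.024, 1.0, 0.0, 0.001]
ft_force: [4.2, -0.7, 4.5]
opening: 0.0128
grip_force: 59.3
```

```bash
python3 -c "
from h import *
s=readout.observe();print(s['t'],s['tool_pos'],s['tool_rot'],s['opening'],s['ft_force'],s['wrist_torque'])
crank(np.pi,np.pi+np.array([.2,.4,.6,.8,1,1.2,1.4,1.5708,1.5708]))"
```

```text
14.1 [0.47886928 0.24134224 0.01681111] [2.35867002e-02 9.99721048e-01 4.81573739e-05 1.22126857e-03] 0.012828246308674988 [ 4.1689175  -0.68540649  4.53323214] [-0.2350118  -0.85543197  0.13535848]
[[0, 0.56, -0.06, 0, 0, 0, 255], [0, 1.09, -0.22, 0, 0, 0, 255], [0, 1.58, -0.49, 0, 0, 0, 255], [0, 2.01, -0.85, 0, 0, 0, 255], [0, 2.36, -1.29, 0, 0, 0, 255], [0, 2.61, -1.79, 0, 0, 0, 255], [0, 2.76, -2.32, 0, 0, 0, 255], [0, 2.8, -2.8, 0, 0, 0, 255], [0, 2.8, -2.8, 0, 0, 0, 255]]
```

```bash
python3 -c "
from h import *
crank(np.pi,np.pi+np.array([.3,.65,1,1.35,1.7,2.05,2.4,2.75,np.pi,np.pi]),off=(0,.1))"
```

```text
[[0, 0.83, -0.15, 0, 0, 0, 255], [0, 1.69, -0.61, 0, 0, 0, 255], [0, 2.36, -1.35, 0, 0, 0, 255], [0, 2.73, -2.27, 0, 0, 0, 255], [0, 2.78, -3.26, 0, 0, 0, 255], [0, 2.48, -4.19, 0, 0, 0, 255], [0, 1.89, -4.96, 0, 0, 0, 255], [0, 1.07, -5.49, 0, 0, 0, 255], [0, 0.0, -5.7, 0, 0, 0, 255], [0, 0.0, -5.7, 0, 0, 0, 255]]
```

Emit:
{"op": "carry_out", "data": {"motion": [[0,0.83,-0.15,0,0,0,255],[0,1.69,-0.61,0,0,0,255],[0,2.36,-1.35,0,0,0,255],[0,2.73,-2.27,0,0,0,255],[0,2.78,-3.26,0,0,0,255],[0,2.48,-4.19,0,0,0,255],[0,1.89,-4.96,0,0,0,255],[0,1.07,-5.49,0,0,0,255],[0,0,-5.7,0,0,0,255],[0,0,-5.7,0,0,0,255]]}}

```text
t: 15.1
tool_pos: [0.4787, 0.2405, 0.073]
tool_rot: [0.024, 1.0, 0.0, 0.001]
ft_force: [6.1, -1.6, -1.6]
opening: 0.0127
grip_force: 59.7
```

```bash
python3 -c "
from h import *
s=readout.observe();print(s['t'],s['tool_pos'],s['tool_rot'],s['opening'],s['ft_force'],s['wrist_torque'])
crank(0,np.array([.3,.6,.9,1.2,1.5,1.8,2.1,2.4,2.75,np.pi]),off=(0,.0))"
```

```text
15.1 [0.47872867 0.24052076 0.07297049] [2.41018866e-02 9.99709102e-01 1.69200380e-04 8.84573409e-04] 0.012652328590083337 [ 6.05731741 -1.58598691 -1.59034685] [-0.34659496 -1.28613993  0.09993125]
[[0, -0.83, 0.13, 0, 0, 0, 255], [0, -1.58, 0.49, 0, 0, 0, 255], [0, -2.19, 1.06, 0, 0, 0, 255], [0, -2.61, 1.79, 0, 0, 0, 255], [0, -2.79, 2.6, 0, 0, 0, 255], [0, -2.73, 3.44, 0, 0, 0, 255], [0, -2.42, 4.21, 0, 0, 0, 255], [0, -1.89, 4.86, 0, 0, 0, 255], [0, -1.07, 5.39, 0, 0, 0, 255], [0, -0.0, 5.6, 0, 0, 0, 255]]
```

Emit:
{"op": "carry_out", "data": {"motion": [[0,-0.83,0.13,0,0,0,255],[0,-1.58,0.49,0,0,0,255],[-0.1,-2.19,1.06,0,0,0,255],[-0.1,-2.61,1.79,0,0,0,255],[-0.1,-2.79,2.6,0,0,0,255],[-0.1,-2.73,3.44,0,0,0,255],[-0.1,-2.42,4.21,0,0,0,255],[-0.1,-1.89,4.86,0,0,0,255],[-0.1,-1.07,5.39,0,0,0,255],[-0.1,0,5.6,0,0,0,255]]}}

```text
t: 16.1
tool_pos: [0.4788, 0.2404, 0.0166]
tool_rot: [0.024, 1.0, -0.001, 0.0]
ft_force: [3.7, -5.1, 9.1]
opening: 0.0129
grip_force: 61.1
```

Emit:
{"op": "carry_out", "data": {"motion": [[0,0.83,-0.13,0,0,0,255],[0,1.69,-0.57,0,0,0,255],[0,2.36,-1.29,0,0,0,255],[0,2.73,-2.19,0,0,0,255],[0,2.78,-3.16,0,0,0,255],[0,2.48,-4.09,0,0,0,255],[0,1.89,-4.86,0,0,0,255],[0,1.07,-5.39,0,0,0,255],[0,0,-5.6,0,0,0,255],[0,0,-5.6,0,0,0,255]]}}

```text
t: 17.1
tool_pos: [0.4788, 0.2409, 0.0729]
tool_rot: [0.024, 1.0, 0.0, 0.0]
ft_force: [4.6, -0.9, 0.7]
opening: 0.0133
grip_force: 60.1
```

```bash
python3 -c "
from h import *
s=readout.observe();print(s['t'],s['tool_pos'],s['tool_rot'],s['opening'],s['ft_force'],s['wrist_torque'])
crank(0,np.array([.3,.6,.9,1.2,1.5,1.75,1.75]))
for a in(1.75,2.25,2.75,3.25):crank(a,[a+.25,a+.5,a+.5])"
```

```text
17.1 [0.4787573  0.24092552 0.0728725 ] [2.39101729e-02 9.99713995e-01 4.81737969e-04 1.30077841e-05] 0.013267665100653055 [ 4.64023042 -0.90579312  0.68576833] [-0.10145151 -0.88794407  0.18393386]
[[0, -0.83, 0.13, 0, 0, 0, 255], [0, -1.58, 0.49, 0, 0, 0, 255], [0, -2.19, 1.06, 0, 0, 0, 255], [0, -2.61, 1.79, 0, 0, 0, 255], [0, -2.79, 2.6, 0, 0, 0, 255], [0, -2.76, 3.3, 0, 0, 0, 255], [0, -2.76, 3.3, 0, 0, 0, 255]]
[[0, 0.21, 0.67, 0, 0, 0, 255], [0, 0.58, 1.26, 0, 0, 0, 255], [0, 0.58, 1.26, 0, 0, 0, 255]]
[[0, 0.5, 0.48, 0, 0, 0, 255], [0, 1.11, 0.83, 0, 0, 0, 255], [0, 1.11, 0.83, 0, 0, 0, 255]]
[[0, 0.67, 0.18, 0, 0, 0, 255], [0, 1.37, 0.2, 0, 0, 0, 255], [0, 1.37, 0.2, 0, 0, 0, 255]]
[[0, 0.68, -0.16, 0, 0, 0, 255], [0, 1.3, -0.49, 0, 0, 0, 255], [0, 1.3, -0.49, 0, 0, 0, 255]]
```

```bash
python3 -c "
from h import *
T=lambda x,y:np.array([260+(x+.5)/3.5-.5,95+(y+.5)/3.5-.5])
c=np.array([.6357,.2903])
p=atz('top',T(239,79),.084)[:2]-c;r=np.hypot(*p);print(r,np.degrees(np.arctan2(p[1],p[0])),np.degrees(np.arcsin(.005/r)))
for q in((385,173),(402,167),(368,184)):
  p=atz('top',T(*q),.084)[:2]-c;print(np.hypot(*p),np.degrees(np.arctan2(p[1],p[0])))
crank(0,np.array([.3,.6,.9,1.2,1.5,1.75,1.95,2.1,2.2,2.3]))"
```

```text
0.10045470521281429 -4.21646087072441 2.8530004350019094
0.1002881576311795 -65.05270987953611
0.11071377437930437 -65.69696649238576
0.08856145702978904 -65.94730341301235
[[0, -0.83, 0.13, 0, 0, 0, 255], [0, -1.58, 0.49, 0, 0, 0, 255], [0, -2.19, 1.06, 0, 0, 0, 255], [0, -2.61, 1.79, 0, 0, 0, 255], [0, -2.79, 2.6, 0, 0, 0, 255], [0, -2.76, 3.3, 0, 0, 0, 255], [0, -2.6, 3.84, 0, 0, 0, 255], [0, -2.42, 4.21, 0, 0, 0, 255], [0, -2.26, 4.45, 0, 0, 0, 255], [0, -2.09, 4.67, 0, 0, 0, 255]]
```

Emit:
{"op": "carry_out", "data": {"motion": [[0,-0.83,0.13,0,0,0,255],[0,-1.58,0.49,0,0,0,255],[0,-2.19,1.06,0,0,0,255],[0,-2.61,1.79,0,0,0,255],[0,-2.79,2.6,0,0,0,255],[0,-2.76,3.3,0,0,0,255],[0,-2.6,3.84,0,0,0,255],[0,-2.42,4.21,0,0,0,255],[0,-2.26,4.45,0,0,0,255],[0,-2.09,4.67,0,0,0,255]]}}

```text
t: 18.1
tool_pos: [0.4779, 0.2196, 0.0262]
tool_rot: [0.024, 1.0, -0.0, 0.0]
ft_force: [4.5, -2.0, 2.7]
opening: 0.0127
grip_force: 60.3
```

```bash
cat >> h.py <<'E'
def st(c=(.2405,.0447)):
    s=readout.observe();p=s['tool_pos'];f=s['ft_force'];a=np.arctan2(-(p[1]-c[0]),p[2]-c[1])%(2*np.pi)
    er=np.array([-np.sin(a),np.cos(a)]);print('t',s['t'],p.round(4),'th',a.round(3),'T',(f[1]*np.cos(a)+f[2]*np.sin(a)).round(2),'Fr',(f[1:]@er).round(2),'fx',f[0].round(1),'r',np.hypot(p[1]-c[0],p[2]-c[1]).round(4))
E
python3 -c "
from h import *
st()
crank(2.3,2.3+.08*np.arange(1,11))
crank(3.1,3.1+.06*np.arange(1,11))
crank(3.7,3.7+.06*np.arange(1,11))"
```

```text
t 18.1 [0.4779 0.2196 0.0262] th 2.297 T 3.4 Fr -0.31 fx 4.5 r 0.0279
[[0, 0.16, 0.16, 0, 0, 0, 255], [0, 0.32, 0.31, 0, 0, 0, 255], [0, 0.5, 0.44, 0, 0, 0, 255], [0, 0.69, 0.56, 0, 0, 0, 255], [0, 0.89, 0.67, 0, 0, 0, 255], [0, 1.1, 0.75, 0, 0, 0, 255], [0, 1.31, 0.82, 0, 0, 0, 255], [0, 1.53, 0.88, 0, 0, 0, 255], [0, 1.75, 0.91, 0, 0, 0, 255], [0, 1.97, 0.93, 0, 0, 0, 255]]
[[0, 0.17, 0.0, 0, 0, 0, 255], [0, 0.34, -0.01, 0, 0, 0, 255], [0, 0.5, -0.02, 0, 0, 0, 255], [0, 0.67, -0.05, 0, 0, 0, 255], [0, 0.83, -0.09, 0, 0, 0, 255], [0, 0.99, -0.14, 0, 0, 0, 255], [0, 1.15, -0.2, 0, 0, 0, 255], [0, 1.31, -0.26, 0, 0, 0, 255], [0, 1.45, -0.34, 0, 0, 0, 255], [0, 1.6, -0.42, 0, 0, 0, 255]]
[[0, 0.14, -0.09, 0, 0, 0, 255], [0, 0.27, -0.19, 0, 0, 0, 255], [0, 0.4, -0.3, 0, 0, 0, 255], [0, 0.52, -0.42, 0, 0, 0, 255], [0, 0.64, -0.54, 0, 0, 0, 255], [0, 0.74, -0.67, 0, 0, 0, 255], [0, 0.84, -0.81, 0, 0, 0, 255], [0, 0.93, -0.95, 0, 0, 0, 255], [0, 1.01, -1.1, 0, 0, 0, 255], [0, 1.08, -1.25, 0, 0, 0, 255]]
```

Emit:
{"op": "carry_out", "data": {"motion": [[0,0.16,0.16,0,0,0,255],[0,0.32,0.31,0,0,0,255],[0,0.5,0.44,0,0,0,255],[0,0.69,0.56,0,0,0,255],[0,0.89,0.67,0,0,0,255],[0,1.1,0.75,0,0,0,255],[0,1.31,0.82,0,0,0,255],[0,1.53,0.88,0,0,0,255],[0,1.75,0.91,0,0,0,255],[0,1.97,0.93,0,0,0,255]]}}

```text
t: 19.1
tool_pos: [0.4787, 0.2388, 0.0169]
tool_rot: [0.024, 1.0, -0.001, 0.0]
ft_force: [5.0, -3.6, 4.1]
opening: 0.0129
grip_force: 60.3
```

```bash
python3 -c "
from h import *
st()"
```

```text
t 19.1 [0.4787 0.2388 0.0169] th 3.081 T 3.87 Fr -3.85 fx 5.0 r 0.0279
```

Emit:
{"op": "carry_out", "data": {"motion": [[0,0.17,0,0,0,0,255],[0,0.34,-0.01,0,0,0,255],[0,0.5,-0.02,0,0,0,255],[0,0.67,-0.05,0,0,0,255],[0,0.83,-0.09,0,0,0,255],[0,0.99,-0.14,0,0,0,255],[0,1.15,-0.2,0,0,0,255],[0,1.31,-0.26,0,0,0,255],[0,1.45,-0.34,0,0,0,255],[0,1.6,-0.42,0,0,0,255]]}}

```text
t: 20.1
tool_pos: [0.4793, 0.2542, 0.0206]
tool_rot: [0.024, 1.0, -0.002, -0.0]
ft_force: [6.0, -5.8, -0.5]
opening: 0.0129
grip_force: 59.9
```

```bash
python3 -c "
from h import *
st()
for a in(4.3,4.7,5.1,5.5,5.9,6.3,6.7):crank(a,a+.05*np.arange(1,9))"
```

```text
t 20.1 [0.4793 0.2542 0.0206] th 3.657 T 5.31 Fr -2.48 fx 6.0 r 0.0277
[[0, 0.05, -0.13, 0, 0, 0, 255], [0, 0.1, -0.26, 0, 0, 0, 255], [0, 0.14, -0.4, 0, 0, 0, 255], [0, 0.17, -0.53, 0, 0, 0, 255], [0, 0.2, -0.67, 0, 0, 0, 255], [0, 0.22, -0.81, 0, 0, 0, 255], [0, 0.23, -0.95, 0, 0, 0, 255], [0, 0.23, -1.09, 0, 0, 0, 255]]
[[0, -0.0, -0.14, 0, 0, 0, 255], [0, -0.01, -0.28, 0, 0, 0, 255], [0, -0.03, -0.42, 0, 0, 0, 255], [0, -0.05, -0.56, 0, 0, 0, 255], [0, -0.08, -0.69, 0, 0, 0, 255], [0, -0.11, -0.83, 0, 0, 0, 255], [0, -0.16, -0.96, 0, 0, 0, 255], [0, -0.21, -1.09, 0, 0, 0, 255]]
[[0, -0.06, -0.13, 0, 0, 0, 255], [0, -0.12, -0.25, 0, 0, 0, 255], [0, -0.19, -0.38, 0, 0, 0, 255], [0, -0.26, -0.49, 0, 0, 0, 255], [0, -0.34, -0.61, 0, 0, 0, 255], [0, -0.43, -0.72, 0, 0, 0, 255], [0, -0.52, -0.82, 0, 0, 0, 255], [0, -0.62, -0.93, 0, 0, 0, 255]]
[[0, -0.1, -0.1, 0, 0, 0, 255], [0, -0.21, -0.19, 0, 0, 0, 255], [0, -0.32, -0.27, 0, 0, 0, 255], [0, -0.43, -0.35, 0, 0, 0, 255], [0, -0.55, -0.43, 0, 0, 0, 255], [0, -0.67, -0.5, 0, 0, 0, 255], [0, -0.8, -0.56, 0, 0, 0, 255], [0, -0.93, -0.61, 0, 0, 0, 255]]
[[0, -0.13, -0.05, 0, 0, 0, 255], [0, -0.26, -0.09, 0, 0, 0, 255], [0, -0.4, -0.13, 0, 0, 0, 255], [0, -0.54, -0.16, 0, 0, 0, 255], [0, -0.68, -0.18, 0, 0, 0, 255], [0, -0.81, -0.19, 0, 0, 0, 255], [0, -0.95, -0.2, 0, 0, 0, 255], [0, -1.09, -0.2, 0, 0, 0, 255]]
[[0, -0.14, 0.01, 0, 0, 0, 255], [0, -0.28, 0.02, 0, 0, 0, 255], [0, -0.42, 0.04, 0, 0, 0, 255], [0, -0.56, 0.07, 0, 0, 0, 255], [0, -0.69, 0.1, 0, 0, 0, 255], [0, -0.83, 0.14, 0, 0, 0, 255], [0, -0.96, 0.19, 0, 0, 0, 255], [0, -1.09, 0.24, 0, 0, 0, 255]]
[[0, -0.13, 0.06, 0, 0, 0, 255], [0, -0.25, 0.13, 0, 0, 0, 255], [0, -0.37, 0.2, 0, 0, 0, 255], [0, -0.49, 0.28, 0, 0, 0, 255], [0, -0.6, 0.36, 0, 0, 0, 255], [0, -0.71, 0.45, 0, 0, 0, 255], [0, -0.81, 0.54, 0, 0, 0, 255], [0, -0.91, 0.64, 0, 0, 0, 255]]
```

Emit:
{"op": "carry_out", "data": {"motion": [[0,0.14,-0.09,0,0,0,255],[0,0.27,-0.19,0,0,0,255],[0,0.4,-0.3,0,0,0,255],[0,0.52,-0.42,0,0,0,255],[0,0.64,-0.54,0,0,0,255],[0,0.74,-0.67,0,0,0,255],[0,0.84,-0.81,0,0,0,255],[0,0.93,-0.95,0,0,0,255],[0,1.01,-1.1,0,0,0,255],[0,1.08,-1.25,0,0,0,255]]}}

```text
t: 21.1
tool_pos: [0.4797, 0.2654, 0.0326]
tool_rot: [0.024, 1.0, -0.001, -0.0]
ft_force: [7.6, -3.2, -3.9]
opening: 0.0129
grip_force: 59.5
```

```bash
python3 -c "
from h import *
st()"
```

```text
t 21.1 [0.4797 0.2654 0.0326] th 4.259 T 4.89 Fr -1.16 fx 7.6 r 0.0277
```

Emit:
{"op": "carry_out", "data": {"motion": [[0,0.05,-0.13,0,0,0,255],[0,0.1,-0.26,0,0,0,255],[0,0.14,-0.4,0,0,0,255],[0,0.17,-0.53,0,0,0,255],[0,0.2,-0.67,0,0,0,255],[0,0.22,-0.81,0,0,0,255],[0,0.23,-0.95,0,0,0,255],[0,0.23,-1.09,0,0,0,255]]}}

```text
t: 21.9
tool_pos: [0.4798, 0.2683, 0.0434]
tool_rot: [0.024, 1.0, -0.001, -0.0]
ft_force: [7.1, -1.1, -5.7]
opening: 0.0128
grip_force: 59.4
```

```bash
python3 -c "
from h import *
st()"
```

```text
t 21.9 [0.4798 0.2683 0.0434] th 4.665 T 5.79 Fr -0.78 fx 7.1 r 0.0278
```

Emit:
{"op": "carry_out", "data": {"motion": [[0,0,-0.14,0,0,0,255],[0,-0.01,-0.28,0,0,0,255],[0,-0.03,-0.42,0,0,0,255],[0,-0.05,-0.56,0,0,0,255],[0,-0.08,-0.69,0,0,0,255],[0,-0.11,-0.83,0,0,0,255],[0,-0.16,-0.96,0,0,0,255],[0,-0.21,-1.09,0,0,0,255]]}}

```text
t: 22.7
tool_pos: [0.4797, 0.2669, 0.0539]
tool_rot: [0.024, 1.0, 0.0, -0.001]
ft_force: [8.1, 2.0, -9.6]
opening: 0.0125
grip_force: 59.0
```

```bash
python3 -c "
from h import *
st()
for a in(5.1,5.3):crank(a,a+.05*np.arange(1,5))"
```

```text
t 22.7 [0.4797 0.2669 0.0539] th 5.047 T 9.7 Fr -1.3 fx 8.1 r 0.0279
[[0, -0.06, -0.13, 0, 0, 0, 255], [0, -0.12, -0.25, 0, 0, 0, 255], [0, -0.19, -0.38, 0, 0, 0, 255], [0, -0.26, -0.49, 0, 0, 0, 255]]
[[0, -0.08, -0.11, 0, 0, 0, 255], [0, -0.17, -0.22, 0, 0, 0, 255], [0, -0.26, -0.33, 0, 0, 0, 255], [0, -0.35, -0.43, 0, 0, 0, 255]]
```

Emit:
{"op": "carry_out", "data": {"motion": [[0,-0.06,-0.13,0,0,0,255],[0,-0.12,-0.25,0,0,0,255],[0,-0.19,-0.38,0,0,0,255],[0,-0.26,-0.49,0,0,0,255]]}}

```text
t: 23.1
tool_pos: [0.4796, 0.2648, 0.0586]
tool_rot: [0.023, 1.0, 0.001, -0.001]
ft_force: [8.7, 3.8, -11.5]
opening: 0.0129
grip_force: 58.8
```

```bash
python3 -c "
from h import *
st()"
```

```text
t 23.1 [0.4796 0.2648 0.0586] th 5.231 T 11.89 Fr -2.44 fx 8.7 r 0.028
```

Emit:
{"op": "carry_out", "data": {"motion": [[0,-0.05,-0.07,0,0,0,255],[0,-0.09,-0.14,0,0,0,255],[0,-0.09,-0.14,0,0,0,255]]}}

```text
t: 23.4
tool_pos: [0.4796, 0.264, 0.06]
tool_rot: [0.023, 1.0, 0.001, -0.001]
ft_force: [9.7, 4.9, -10.1]
opening: 0.0129
grip_force: 58.9
```

```bash
python3 -c "
from h import *
st()"
```

```text
t 23.4 [0.4796 0.264  0.06  ] th 5.287 T 11.17 Fr -1.39 fx 9.7 r 0.0281
```

Emit:
{"op": "carry_out", "data": {"motion": [[-0.1,0.06,0.08,0,0,0,255],[-0.2,0.11,0.17,0,0,0,255],[-0.2,0.11,0.17,0,0,0,255],[-0.2,0.11,0.17,0,0,0,255]]}}

```text
t: 23.8
tool_pos: [0.4797, 0.2646, 0.0589]
tool_rot: [0.023, 1.0, 0.001, -0.002]
ft_force: [0.7, 6.3, -9.1]
opening: 0.0128
grip_force: 59.2
```

```bash
python3 -c "
from h import *
st()"
```

```text
t 23.8 [0.4797 0.2646 0.0589] th 5.245 T 11.04 Fr 0.79 fx 0.7 r 0.0279
```

Emit:
{"op": "carry_out", "data": {"motion": [[0,0,0,0,0,0,100],[0,0,0,0,0,0,100],[0,0,0,0,0,0,100],[0,0,0,0,0,0,100],[0,0,0,0,0,0,100]]}}

```text
t: 24.3
tool_pos: [0.4818, 0.2635, 0.0606]
tool_rot: [0.024, 1.0, -0.0, 0.0]
ft_force: [-0.1, -0.2, 0.3]
opening: 0.0517
grip_force: 0.0
```

```bash
python3 -c "
from h import *
import cv2
st()
a=optics.grab_frame('scene');cv2.imwrite('pics/r1.png',cv2.resize(a[150:230,310:410,::-1],None,fx=7,fy=7,interpolation=cv2.INTER_CUBIC))
"
```

```text
t 24.3 [0.4818 0.2635 0.0606] th 5.317 T -0.34 Fr 0.03 fx -0.1 r 0.028
```

Emit:
{"op": "carry_out", "data": {"motion": [[0,0,-2,0,0,0,100],[0,0,-5,0,0,0,100],[0,0,-9,0,0,0,100],[3,0,-14,0,0,0,100],[6,0,-18,0,0,0,100],[10,0,-20,0,0,0,100],[10,-5,-20,0,0,0,100],[10,-10,-20,0,0,0,100],[10,-15,-20,0,0,0,100],[10,-20,-20,0,0,0,100]]}}

```text
t: 25.35
tool_pos: [0.3717, 0.0676, 0.2609]
tool_rot: [0.023, 1.0, -0.0, 0.001]
ft_force: [1.6, 0.1, 0.6]
opening: 0.0516
grip_force: 0.0
```

```bash
python3 -c "
from h import *
import cv2
st()
f=lambda x,k:cv2.resize(x[:,:,::-1],None,fx=k,fy=k,interpolation=cv2.INTER_CUBIC)
A=f(optics.grab_frame('scene')[130:240,220:400],4);B=f(optics.grab_frame('top')[95:265,260:390],3.5)
cv2.imwrite('pics/fs.png',A);cv2.imwrite('pics/ft.png',B)
"
```

```text
t 25.35 [0.3717 0.0676 0.2609] th 0.675 T 0.43 Fr 0.43 fx 1.6 r 0.2768
```

View pics/ft.png

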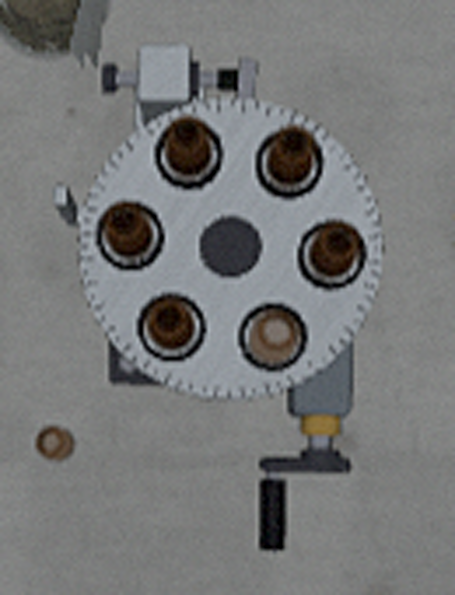

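View pics/fs.png

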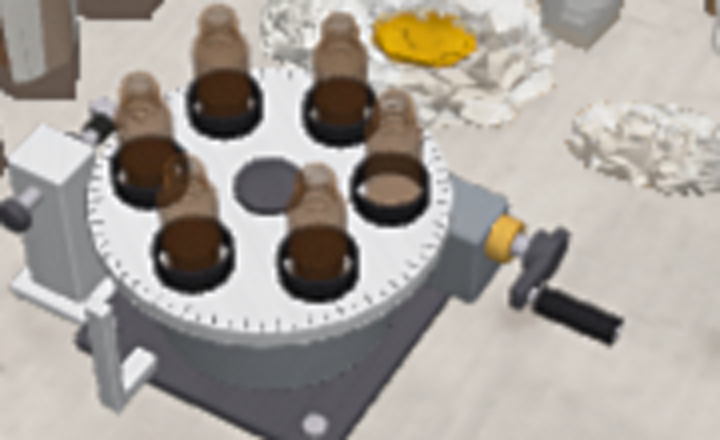

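```bash
python3 -c "
from h import *
T=lambda x,y:np.array([260+(x+.5)/3.5-.5,95+(y+.5)/3.5-.5]);S=lambda x,y:np.array([220+(x+.5)/4-.5,130+(y+.5)/4-.5])
for a,b in((T(272,549),S(615,330)),(T(272,514),S(580,313))):
  P,g,h=gap(a,b);print(P,g,h,np.arctan2(-(P[1]-.2405),P[2]-.06)%(2*np.pi))
for th in(4.8,4.9,5,5.1,5.2,5.3):
  q=np.array([[.459,.2405+.001-.028*np.sin(th),.06+.028*np.cos(th)]]);print(th,(proj('top',q)+.5-[260,95])*3.5-.5,(proj('scene',q)+.5-[220,130])*4-.5)
"
```

```text
[0.46091721 0.27005852 0.06441855] [-0.04371122 -0.10786596] [0.12707059 0.00839329] 4.860775102223428
[0.48044355 0.26918563 0.06490584] [0.14501079 0.35281968] [-0.41372272 -0.0313183 ] 4.8817709682429
4.8 [[272.94182345 551.69856262]] [[619.39360926 333.2374144 ]]
4.9 [[273.77277798 551.94221598]] [[620.33721849 328.93492575]]
5 [[275.07620109 552.17266186]] [[621.5060392  324.28734693]]
5.1 [[276.84321196 552.38741365]] [[622.88881984 319.34259856]]
5.2 [[279.05982458 552.58410557]] [[624.47171625 314.15254428]]
5.3 [[281.70692911 552.76052486]] [[626.23842732 308.77237602]]
```

The lug sits against the screw tip at about (240,79) in the top crop, and the vial stands in its pocket at (273,337). The crank has eased back to about 4.88 rad. I'll estimate how far the rubber is compressed.

```bash
python3 -c "
from h import *
import cv2
np.set_printoptions(precision=0,suppress=True,linewidth=200)
a=cv2.imread('pics/top0.png').mean(2);b=np.mean([optics.grab_frame('top').mean(2) for _ in range(6)],0)
for r in range(113,122):print(r,a[r,312:336],'|',b[r,312:336])
q=proj('top',[[.73,.283,.084],[.73,.282,.084]]);print(q)
s=readout.observe();print(s['t'])
"
```

```text
113 [153. 154.  33.  22.  44. 127. 128. 123. 128. 125. 129. 134. 137. 133. 133. 134. 128. 125. 125. 129. 122. 121. 128. 126.] | [159. 161.  39.  18.  45. 132. 130. 128. 127. 131. 135. 137. 139. 140. 140. 139. 102. 120. 120. 122. 119.  91. 131. 130.]
114 [153. 151.  42.  34.  53. 131. 128. 123. 126. 131. 118.  96.  92.  96. 102.  88. 114. 131. 129. 128. 125. 128. 128. 128.] | [156. 156.  44.  35.  53. 135. 132. 129. 132. 136. 108.  99.  99. 100. 100.  98. 100. 121. 119. 120. 115.  91. 132. 132.]
115 [147. 155.  47.  32.  47. 113. 108. 107. 112. 115.  79.  27.  24.  20.  22.  16.  93. 134. 129. 126. 126. 128. 130. 129.] | [156. 158.  41.  39.  50. 115. 111. 107. 116. 122.  54.  20.  20.  21.  19.  11. 105. 124. 120. 120. 121.  87. 130. 131.]
116 [151. 155.  41.  41.  48. 114. 103. 102. 106. 115.  60.  22.  11.  18.   9.   3. 103. 130. 127. 124. 127. 128. 126. 123.] | [158. 158.  41.  41.  50. 110. 106. 105. 109. 120.  40.  10.  13.  11.  14.   2. 115. 124. 120. 119. 122. 115. 128. 130.]
117 [158. 160.  40.  42.  57. 122. 119. 119. 116. 120.  77.  15.  23.  10.  20.   0. 103. 132. 130. 
[... 482 characters left out ...]
0. 100. 130. 126. 125. 126. 125. 125. 125.] | [160. 155.  47.  39.  57. 114.  96.  92.  96. 104.  12.   5.   9.  13.   6.   0. 139. 124. 119. 123. 107. 129. 127. 128.]
120 [152. 149.  44.  32.  60. 146.  98. 106. 109. 112.  78.  40.  47.  43.  44.  41. 113. 133. 128. 128. 123. 123. 123. 123.] | [156. 150.  51.  34.  60. 147.  95. 109. 111. 119.  75.  45.  44.  46.  46.   8. 130. 122. 120. 122.  95. 128. 129. 128.]
121 [155. 148.  42.  23.  51. 169. 100. 121. 121. 123. 117. 109. 105. 107. 110. 106. 134. 125. 125. 125. 122. 126. 128. 128.] | [157. 154.  43.  21.  51. 173. 100. 124. 126. 129. 119. 108. 110. 111. 114.  78. 119. 121. 118. 121.  95. 126. 130. 129.]
[[328. 120.]
 [328. 120.]]
25.75
```

```bash
cat >> h.py <<'E'
def look(k=6):
    b=np.mean([optics.grab_frame('top').mean(2) for _ in range(k)],0);s=np.mean([optics.grab_frame('scene').mean(2) for _ in range(k)],0)
    w=np.clip(90-s[195:222,353:378],0,None);Y,X=np.mgrid[195:222,353:378]
    print('t',readout.observe()['t'],'tip L',b[115:120,322].mean().round(1),'bg',b[115:120,318:322].mean().round(1),'R',b[115:120,328].mean().round(1),'handle scene',(w*X).sum()/w.sum(),(w*Y).sum()/w.sum())
E
python3 -c "
from h import *
look();look()"
```

```text
t 26.35 tip L 41.0 bg 112.2 R 121.8 handle scene 362.9890883224332 207.65505977251223
t 26.95 tip L 41.5 bg 112.1 R 121.7 handle scene 362.98806106111624 207.65529592005743
```

Emit:
{"op": "carry_out", "data": {"motion": [[0,0,0,0,0,0,100],[0,0,0,0,0,0,100],[0,0,0,0,0,0,100],[0,0,0,0,0,0,100],[0,0,0,0,0,0,100],[0,0,0,0,0,0,100]]}}

```text
t: 27.55
tool_pos: [0.3723, 0.0688, 0.2604]
tool_rot: [0.024, 1.0, -0.0, 0.0]
ft_force: [-0.1, 0.8, -1.0]
opening: 0.0519
grip_force: 0.0
```

```bash
python3 -c "
from h import *
look()
rows(((.4797,.2685,.14),177.2),((.4797,.2685,.049),177.2))"
```

```text
t 28.15 tip L 40.8 bg 112.0 R 122.0 handle scene 362.9872941696968 207.65624438330408
[-9.78, 20.46, 12.04, -0.01, 0.0, 0.06]
[-9.78, 20.46, 21.14, -0.01, 0.0, 0.06]
```

Emit:
{"op": "carry_out", "data": {"motion": [[-4,5,0,0,0,0,100],[-7,10,2,0,0,0,100],[-9.8,14,5,0,0,0,100],[-9.8,18,8,0,0,0,100],[-9.8,20.5,12,0,0,0,100],[-9.8,20.5,12,0,0,0,100],[-9.8,20.5,12,0,0,0,100],[-9.8,20.5,16,0,0,0,100],[-9.8,20.5,20,0,0,0,100],[-9.8,20.5,21.1,0,0,0,100]]}}

```text
t: 29.15
tool_pos: [0.4777, 0.2672, 0.0468]
tool_rot: [0.024, 1.0, -0.001, -0.002]
ft_force: [-0.8, -0.5, 0.5]
opening: 0.0521
grip_force: 0.0
```

```bash
python3 -c "
from h import *
st();look(2)
rows(((.4797,.2683,.049),177.2))
crank(4.88,4.88+.05*np.arange(1,11))"
```

```text
t 29.15 [0.4777 0.2672 0.0468] th 4.791 T -0.53 Fr -0.43 fx -0.8 r 0.0268
t 29.35 tip L 39.4 bg 110.5 R 120.5 handle scene 363.09147654991096 206.67840725977445
[0.15, -0.07, 0.23, 0.04, 0.12, 0.03]
[[0, -0.03, -0.14, 0, 0, 0, 255], [0, -0.06, -0.27, 0, 0, 0, 255], [0, -0.1, -0.41, 0, 0, 0, 255], [0, -0.15, -0.54, 0, 0, 0, 255], [0, -0.2, -0.67, 0, 0, 0, 255], [0, -0.26, -0.79, 0, 0, 0, 255], [0, -0.33, -0.92, 0, 0, 0, 255], [0, -0.4, -1.04, 0, 0, 0, 255], [0, -0.48, -1.15, 0, 0, 0, 255], [0, -0.56, -1.27, 0, 0, 0, 255]]
```

The tip stays visible with the arm in place, so I'll grip the handle again and press in steps while watching it.

Emit:
{"op": "carry_out", "data": {"motion": [[0,0,0,0,0,0,255],[0,0,0,0,0,0,255],[0,0,0,0,0,0,255],[0,0,0,0,0,0,255],[0,0,0,0,0,0,255],[0,0,0,0,0,0,255]]}}

```text
t: 29.95
tool_pos: [0.481, 0.2684, 0.0499]
tool_rot: [0.024, 1.0, -0.0, 0.001]
ft_force: [2.6, -4.4, 1.7]
opening: 0.0128
grip_force: 58.5
```

```bash
python3 -c "
from h import *
st();look(3)"
```

```text
t 29.95 [0.481  0.2684 0.0499] th 4.898 T -2.45 Fr -4.02 fx 2.6 r 0.0284
t 30.25 tip L 45.7 bg 110.6 R 113.0 handle scene 363.8871372716495 205.34079713719802
```

Emit:
{"op": "carry_out", "data": {"motion": [[0,-0.03,-0.14,0,0,0,255],[0,-0.06,-0.27,0,0,0,255],[0,-0.1,-0.41,0,0,0,255],[0,-0.15,-0.54,0,0,0,255],[0,-0.2,-0.67,0,0,0,255]]}}

```text
t: 30.75
tool_pos: [0.4809, 0.2675, 0.0553]
tool_rot: [0.024, 1.0, 0.001, 0.001]
ft_force: [5.9, 0.4, -9.1]
opening: 0.0128
grip_force: 58.5
```

```bash
python3 -c "
from h import *
st();look(3);st()"
```

```text
t 30.75 [0.4809 0.2675 0.0553] th 5.088 T 8.62 Fr -2.97 fx 5.9 r 0.029
t 31.05 tip L 21.0 bg 104.5 R 124.1 handle scene 363.870378705073 204.3780621102038
t 31.05 [0.4809 0.2675 0.0555] th 5.093 T 5.8 Fr -2.48 fx 5.1 r 0.029
```

```bash
cat >> h.py <<'E'
import cv2
B0=cv2.imread('pics/top0.png').mean(2)[115:120,317:325].mean(0)
def edge(k=6):
    b=np.mean([optics.grab_frame('top').mean(2) for _ in range(k)],0)[115:120,317:325].mean(0)
    e=lambda p:((p-14)/(p[:3].mean()-14)).sum();print('shift mm',((e(B0)-e(b))*2.02).round(2),b.round(0))
E
python3 -c "
from h import *
edge(3)
crank(5.13,5.13+.05*np.arange(1,6))"
```

```text
shift mm 1.59 [115. 109. 106. 113.  91.  18.  13.  16.]
[[0, -0.06, -0.13, 0, 0, 0, 255], [0, -0.13, -0.25, 0, 0, 0, 255], [0, -0.2, -0.37, 0, 0, 0, 255], [0, -0.28, -0.49, 0, 0, 0, 255], [0, -0.36, -0.6, 0, 0, 0, 255]]
```

Emit:
{"op": "carry_out", "data": {"motion": [[0,-0.06,-0.13,0,0,0,255],[0,-0.13,-0.25,0,0,0,255],[0,-0.2,-0.37,0,0,0,255],[0,-0.28,-0.49,0,0,0,255],[0,-0.28,-0.49,0,0,0,255]]}}

```text
t: 31.7
tool_pos: [0.4808, 0.2657, 0.0603]
tool_rot: [0.023, 1.0, 0.002, 0.001]
ft_force: [5.2, 4.1, -7.4]
opening: 0.0128
grip_force: 58.8
```

```bash
python3 -c "
from h import *
st();edge(3);st()"
```

```text
t 31.7 [0.4808 0.2657 0.0603] th 5.268 T 8.39 Fr -0.43 fx 5.2 r 0.0296
shift mm 2.08 [114. 109. 106. 115.  71.  18.  11.  13.]
t 31.85 [0.4808 0.2657 0.0603] th 5.268 T 9.22 Fr -0.72 fx 5.5 r 0.0296
```

Emit:
{"op": "carry_out", "data": {"motion": [[0,0.03,0.04,0,0,0,255],[0,0.06,0.08,0,0,0,255],[0,0.08,0.12,0,0,0,255],[0,0.11,0.16,0,0,0,255],[0,0.11,0.16,0,0,0,255]]}}

```text
t: 32.35
tool_pos: [0.4808, 0.2659, 0.0598]
tool_rot: [0.024, 1.0, 0.001, 0.001]
ft_force: [5.4, 2.5, -2.4]
opening: 0.0128
grip_force: 59.4
```

```bash
python3 -c "
from h import *
st();edge(4);st()"
```

```text
t 32.35 [0.4808 0.2659 0.0598] th 5.251 T 3.38 Fr 0.91 fx 5.4 r 0.0295
shift mm 1.96 [114. 109. 107. 115.  70.  16.  16.  16.]
t 32.55 [0.4809 0.2659 0.0598] th 5.25 T 3.6 Fr -0.32 fx 5.6 r 0.0295
```

Emit:
{"op": "carry_out", "data": {"motion": [[-0.05,0.02,0.03,0,0,0,255],[-0.1,0.03,0.05,0,0,0,255],[-0.14,0.05,0.07,0,0,0,255],[-0.14,0.05,0.08,0,0,0,255]]}}

```text
t: 32.95
tool_pos: [0.4809, 0.2662, 0.0587]
tool_rot: [0.024, 1.0, 0.001, -0.0]
ft_force: [1.7, 4.8, 0.5]
opening: 0.0127
grip_force: 59.7
```

```bash
python3 -c "
from h import *
st();edge(4);st()"
```

```text
t 32.95 [0.4809 0.2662 0.0587] th 5.212 T 1.92 Fr 4.46 fx 1.7 r 0.0293
shift mm 2.09 [114. 108. 107. 116.  67.  16.  15.  14.]
t 33.15 [0.4809 0.2662 0.0587] th 5.212 T 2.77 Fr 4.44 fx 1.6 r 0.0293
```

Emit:
{"op": "carry_out", "data": {"motion": [[0,0.04,0,0,0,0,255],[0,0.08,0,0,0,0,255],[0,0.11,0,0,0,0,255],[0,0.11,0,0,0,0,255]]}}

```text
t: 33.55
tool_pos: [0.4809, 0.2664, 0.0584]
tool_rot: [0.024, 1.0, -0.0, -0.0]
ft_force: [2.3, 3.3, -0.8]
opening: 0.0132
grip_force: 59.6
```

```bash
python3 -c "
from h import *
st();edge(4);st()"
```

```text
t 33.55 [0.4809 0.2664 0.0584] th 5.199 T 2.27 Fr 2.57 fx 2.3 r 0.0293
shift mm 2.19 [115. 108. 107. 116.  65.  15.  14.  13.]
t 33.75 [0.4809 0.2664 0.0584] th 5.2 T 1.42 Fr 1.76 fx 0.7 r 0.0293
```

Emit:
{"op": "carry_out", "data": {"motion": [[0,0.02,0.02,0,0,0,255],[0,0.04,0.02,0,0,0,255],[0,0.04,0.02,0,0,0,240],[0,0.04,0.02,0,0,0,225],[0,0.04,0.02,0,0,0,200],[0,0.04,0.02,0,0,0,150],[0,0.04,0.02,0,0,0,100],[0,0.04,0.02,0,0,0,100],[0,0.04,0.02,0,0,0,100]]}}

```text
t: 34.65
tool_pos: [0.4813, 0.2671, 0.0585]
tool_rot: [0.024, 1.0, -0.0, 0.0]
ft_force: [-0.8, -1.0, 0.2]
opening: 0.0516
grip_force: 0.0
```

```bash
python3 -c "
from h import *
st();edge(6);edge(6);look(2)"
```

```text
t 34.65 [0.4813 0.2671 0.0585] th 5.191 T -0.61 Fr -0.79 fx -0.8 r 0.03
shift mm 0.93 [115. 108. 106. 110. 120.  27.  11.  14.]
shift mm 0.88 [115. 108. 105. 110. 120.  27.  12.  15.]
t 35.45 tip L 27.1 bg 110.7 R 124.4 handle scene 362.0837977611869 205.48213824814306
```

The lug eased back again on release, so this time I'll unload to zero handle force before letting go.

Emit:
{"op": "carry_out", "data": {"motion": [[0,0.08,0.2,0,0,0,100],[0,0.08,0.2,0,0,0,255],[0,0.08,0.2,0,0,0,255],[0,0.08,0.2,0,0,0,255],[0,0.08,0.2,0,0,0,255],[0,0.08,0.2,0,0,0,255],[0,0.08,0.2,0,0,0,255]]}}

```text
t: 36.15
tool_pos: [0.4813, 0.2678, 0.0563]
tool_rot: [0.024, 1.0, -0.0, -0.0]
ft_force: [0.2, -0.3, -1.0]
opening: 0.0124
grip_force: 58.5
```

```bash
python3 -c "
from h import *
st();edge(4)
crank(5.0,5.0+.05*np.arange(1,9))"
```

```text
t 36.15 [0.4813 0.2678 0.0563] th 5.116 T 0.84 Fr -0.69 fx 0.2 r 0.0297
shift mm 0.9 [114. 108. 106. 109. 120.  26.  10.  16.]
[[0, -0.04, -0.13, 0, 0, 0, 255], [0, -0.09, -0.26, 0, 0, 0, 255], [0, -0.15, -0.39, 0, 0, 0, 255], [0, -0.21, -0.52, 0, 0, 0, 255], [0, -0.28, -0.64, 0, 0, 0, 255], [0, -0.35, -0.76, 0, 0, 0, 255], [0, -0.44, -0.87, 0, 0, 0, 255], [0, -0.52, -0.98, 0, 0, 0, 255]]
```

Emit:
{"op": "carry_out", "data": {"motion": [[0,-0.04,-0.13,0,0,0,255],[0,-0.09,-0.26,0,0,0,255],[0,-0.15,-0.39,0,0,0,255],[0,-0.21,-0.52,0,0,0,255],[0,-0.28,-0.64,0,0,0,255],[0,-0.35,-0.76,0,0,0,255]]}}

```text
t: 36.95
tool_pos: [0.4812, 0.2652, 0.0639]
tool_rot: [0.024, 1.0, 0.001, -0.0]
ft_force: [1.0, 5.6, -9.1]
opening: 0.0126
grip_force: 58.5
```

```bash
python3 -c "
from h import *
st();edge(3);st()"
```

```text
t 36.95 [0.4812 0.2652 0.0639] th 5.373 T 10.62 Fr -1.15 fx 1.0 r 0.0313
shift mm 2.31 [115. 109. 107. 117.  53.  16.  15.  16.]
t 37.1 [0.4812 0.2651 0.0641] th 5.378 T 9.87 Fr -1.06 fx 1.7 r 0.0313
```

Emit:
{"op": "carry_out", "data": {"motion": [[0,0.03,0.05,0,0,0,255],[0,0.06,0.1,0,0,0,255],[0,0.1,0.15,0,0,0,255],[0,0.13,0.2,0,0,0,255],[0,0.15,0.25,0,0,0,255],[0,0.17,0.3,0,0,0,255],[0,0.17,0.3,0,0,0,255]]}}

```text
t: 37.8
tool_pos: [0.4812, 0.2663, 0.0611]
tool_rot: [0.024, 1.0, 0.0, 0.0]
ft_force: [-1.1, 4.6, 0.2]
opening: 0.0126
grip_force: 59.6
```

```bash
python3 -c "
from h import *
st();edge(4);st()"
```

```text
t 37.8 [0.4812 0.2663 0.0611] th 5.278 T 2.28 Fr 4.01 fx -1.1 r 0.0306
shift mm 2.05 [114. 108. 107. 115.  65.  15.  15.  18.]
t 38.0 [0.4812 0.2663 0.0611] th 5.279 T 1.9 Fr 4.15 fx -0.2 r 0.0306
```

Emit:
{"op": "carry_out", "data": {"motion": [[0,0.04,0.01,0,0,0,255],[0,0.08,0.03,0,0,0,255],[0,0.11,0.05,0,0,0,255],[0,0.13,0.07,0,0,0,255],[0,0.13,0.07,0,0,0,255]]}}

```text
t: 38.5
tool_pos: [0.4812, 0.2668, 0.0601]
tool_rot: [0.024, 1.0, -0.001, -0.0]
ft_force: [-0.2, 1.1, -1.4]
opening: 0.0127
grip_force: 59.4
```

```bash
python3 -c "
from h import *
st();edge(4);st()"
```

```text
t 38.5 [0.4812 0.2668 0.0601] th 5.241 T 1.77 Fr 0.22 fx -0.2 r 0.0305
shift mm 1.51 [115. 108. 107. 113.  92.  21.  14.  15.]
t 38.7 [0.4812 0.2669 0.0601] th 5.241 T 0.63 Fr -0.8 fx 0.1 r 0.0305
```

Emit:
{"op": "carry_out", "data": {"motion": [[0,0.01,0.02,0,0,0,255],[0,0.01,0.03,0,0,0,255],[0,0.01,0.03,0,0,0,255],[0,0.01,0.03,0,0,0,235],[0,0.01,0.03,0,0,0,200],[0,0.01,0.03,0,0,0,150],[0,0.01,0.03,0,0,0,100],[0,0.01,0.03,0,0,0,100],[0,0.01,0.03,0,0,0,100]]}}

```text
t: 39.6
tool_pos: [0.4814, 0.2677, 0.0602]
tool_rot: [0.024, 1.0, 0.0, 0.0]
ft_force: [-0.9, -0.2, -0.2]
opening: 0.0517
grip_force: 0.0
```

```bash
python3 -c "
from h import *
st();edge(6);edge(6)"
```

```text
t 39.6 [0.4814 0.2677 0.0602] th 5.23 T 0.08 Fr -0.31 fx -0.9 r 0.0313
shift mm 1.01 [114. 107. 107. 109. 117.  25.  11.  15.]
shift mm 0.99 [114. 108. 106. 110. 116.  27.  12.  14.]
```

Emit:
{"op": "carry_out", "data": {"motion": [[0,0,-2,0,0,0,100],[0,0,-5,0,0,0,100],[0,0,-9,0,0,0,100],[3,0,-14,0,0,0,100],[6,0,-18,0,0,0,100],[8,0,-20,0,0,0,100],[8,-5,-20,0,0,0,100],[8,-5,-20,0,0,0,100],[8,-5,-20,0,0,0,100]]}}

```text
t: 41.1
tool_pos: [0.3991, 0.2209, 0.2604]
tool_rot: [0.025, 1.0, 0.0, 0.0]
ft_force: [0.0, -0.3, -0.3]
opening: 0.052
grip_force: 0.0
```

```bash
python3 -c "
from h import *
st();edge(6)
cv2.imwrite('pics/end.png',cv2.resize(optics.grab_frame('scene')[120:250,210:400,::-1],None,fx=4,fy=4,interpolation=cv2.INTER_CUBIC))"
```

```text
t 41.1 [0.3991 0.2209 0.2604] th 0.091 T -0.3 Fr -0.31 fx 0.0 r 0.2166
shift mm 0.93 [118. 111. 110. 114. 120.  27.  13.  16.]
```

View pics/end.png

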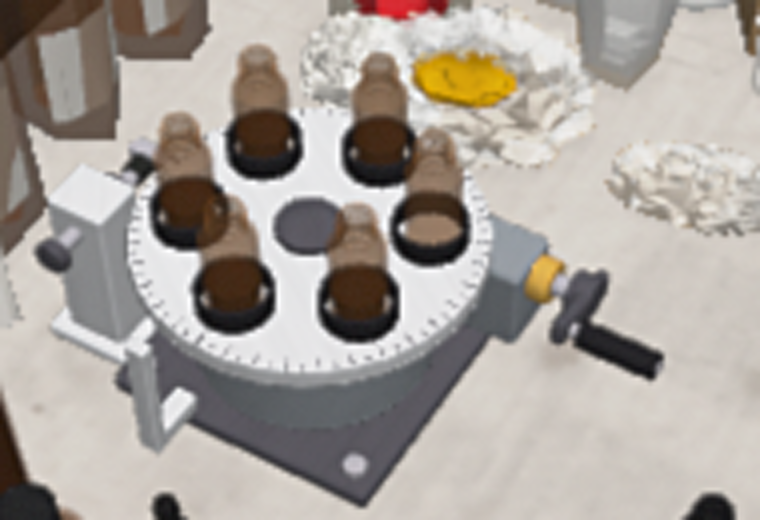

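The empty vial stands upright in its pocket at about (430,215), the handle is free at (620,350), and the gripper is clear. I'm handing the job in.

```bash
python3 -c "
from rig import sign_off
print(sign_off())"
```

```text
the job is handed in; nothing more can be done
None
```

The job is handed in: the vial stands upright in its pocket and the carousel is wound on one place. I pressed the lug to about 35–45 N on the stop; after letting go it still bears on it, but the crank eased back, leaving only about 15 N by my camera estimate, below the 25–50 N asked.

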